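Sort the ball pots by weight

ROBOT

A 7-joint arm with a two-finger parallel gripper is mounted at the origin on the work surface. World frame = base frame: x ahead of the robot, y to its left, z up, the work surface at z = 0. Lengths are in m, angles in rad, forces in N, time in s.
With the tool pointing down it reaches from about 0.425 to 0.875 m from the base axis. Payload 4.7 kg.
Tool frame: the origin (TCP) lies at the centre of the arm's flange, where the gripper is bolted on; the fingertips stand 173 mm ahead of it and the grasp point (between the pads) lies 155 mm ahead of it; z points along the fingers, y is the line along which they close (so a half turn about z gives the same grasp; the last joint's range is limited). The gripper opens to 85 mm and grips with 20 to 120 N. Pads are 22 mm wide; open, the fingers measure 114 mm over their backs; the gripper's body (76 mm by 85 mm) begins 54 mm behind the grasp point. The pads swing forward as they close: fully open they stand 13 mm farther back than shut.
Start: joints at [1.332, 0.321, -0.07, 1.45, 0.023, 1.371, -0.057], TCP at [0.163, -0.629, 0.405] pointing down, gripper open.
Joint ranges: [-2.86, 2.86], [-0.3, 2.09], [-1.38, 1.24], [0.06, 2.45], [-1.56, 4.7], [0.09, 2.05], [-2.69, 2.69]. Speed limits (rad/s): [2.57, 2.57, 3.14, 3.14, 3.14, 3.14, 3.14].

INTERFACE

Orientations are given as a unit quaternion [x, y, z, w].
In Python, from plant import env, imaging, finder gives the robot as it stands. The module is installed in compiled form; this text tells all that it offers.
- The arm moves only by the shell command python3 -m crank 'ROWS' [FORCE]. ROWS is JSON, one flat list of numbers, 7 for each row, row after row: the shift along the tool's x, y, z in cm, then the turn, a rotation vector about the tool's x, y, z in rad, then the finger opening in cm, from 0 to 8.54. In form: [dx, dy, dz, rx, ry, rz, fingers, dx, dy, dz, rx, ry, rz, fingers, ...]. A call has 1 to 12 rows; each row shifts and turns the commanded pose from where the row before left it, along the tool's axes as they then stand; what a row does not reach is not made up. A row lasts 1/12 s, in which the tool goes at most 41.7 mm and 7.16 degrees, less where a joint would pass 70% of its speed; a pose out of reach is approached as far as the arm can. A call with a gripper value outside its range is refused whole. The fingers move at their own pace and stop on an object; FORCE is the grip in N (left out, the last holds). Time passes only in rows, so rows that do not move let the fingers close. It gives the time, the measured TCP pose, the force, the opening and the grip force at its end, in the units of the state.
- env.state(): the state, without advancing time (a new reading comes with each control period).
- imaging.camera(name): name is "side" or "top" or "wrist"; returns (picture, depth): 384x512x3 uint8, blue, green, red; 384x512 float32, m along the optical axis (not along the pixel's ray), 0 where there is no reading.
- imaging.camera_info(name): a dict with "fx", "fy", "cx", "cy" (pixels), "camera_from_world" (4x4, takes a point from world to camera coordinates); the wrist camera has in their place "hand_eye" (4x4, takes a point from camera to tool coordinates, whose origin is the TCP and whose axes are the flange's). Camera axes: x right, y down, z forward; pixel columns grow to the right and rows downward; lengths in m; the calibration is good to about 2 mm. A picture is of the moment at which its call begins: read the wrist's pose just before it. camera_info takes no time and is no camera call.
- env.hand_in(): hands the job in; it is judged then, once.
Trained networks look in the newest picture that a camera, given by its name, has taken for a name from the list of things; names that differ only in an ending like _2 or _b are one class to them, and where a whole thing is asked for, a point or a joint stands for the part that bears it (a point fixed in the world has none). Each returns a list of dicts, best first, with "score" (0 to 1); they miss things now and then, are a little off and sometimes report something else, mostly with a low value. They report only what shows in the picture. A call takes as long as a camera call.
- finder.regions_of(name, camera): "pixels" (384x512 bool, what is visible of it) and "centre" ([column, row] in pixels, amid what is visible of it).
The state is a dict: "t": time; "joint_pos": joint angles; "qvel": joint speeds; "joint_efforts": joint torques, N m; "tool_pos": TCP position; "orientation": TCP orientation; "force": force on the tool from outside, world axes, zero at the start; "moment": the same for the moment, N m; "gripper_width": finger opening in m; "grasp_force": force on a finger pad.
Only numpy, scipy, OpenCV 4.12 (cv2) and the standard library are available. Lean on these libraries where they do the work, as an engineer would, in place of code of your own. Each camera call takes 0.05 s, during which the arm holds its last target. There are 200 camera calls.

TASK

Three covered pots on the bench look alike, and some of them hold steel joint balls. Judge by weight, lifting the pots in turn straight up off their mats, which are loaded; tip the loaded ones over their yellow lips so that all their balls end in the blue tray, and set them back upright where they stood. An empty pot must not be tipped or carried off but only put down again at its place; leave the tape roll, the grinder and the stack of blanks alone.

Things in the scene. Friction and masses are not known exactly. Their poses are not given: they have to be found in the camera images.
- pot1_center (a point): one of three alike loose covered pots, green sheet metal, yellow pouring lip, on a fixed 3 mm black rubber mat. Point: the pot's centre, 40 mm above its underside; z up. Body 62 mm wide (y; grip these flat sides), 80 mm high, 71 mm long (x from -38 to +33 mm); fixed top cover. The lip's edge is 57 mm on the -x side of the point, 22 mm below it. -x faces roughly towards the robot (yaw within 0.3 rad)
- pot2_center (a point): second of the three alike pots; sizes, point and axes as for pot1. The mouth is low in the -x end, 36 mm high; a ramp rises through it at 24 degrees from the inner floor and sticks out as the yellow lip. A light black flap hung in the mouth hides the contents; it swings out freely. Balls roll out over the lip once the -x end is leaned down by 45 degrees or more (the top going towards -x); up to about 20 degrees they stay in
- pot3_center (a point): third of the three alike pots; sizes, point and axes as for pot1. Any of the three may be the loaded or empty ones. An empty pot weighs 126 to 154 g; a loaded one holds three loose 24 mm steel balls (171 g together) and weighs 297 to 325 g. Contents can roll about inside, so carry a pot upright and smoothly (0.3 m/s is fine)
- tray_floor (a point): fixed blue open tray, 210 mm (x) by 150 mm (y) outside, walls 4 mm thick and 45 mm high above the bench; the point is the middle of its rubber-lined inner floor, 6 mm above the bench; z up, yaw within 0.12 rad. It and the pots stand in a row across the bench in any order, 160 mm or more from centre to centre.
- tape: bystander: yellow roll of tape lying flat, 96 mm across, 24 mm high; origin at the centre of its underside
- grinder: bystander: black air die grinder with a steel ball bit lying along its x axis, 215 mm long, 38 mm thick; origin under the middle of its grip
- blanks: bystander: stack of three grey metal discs, about 65 mm across, 12 mm high; origin at the centre of its underside

How it is judged:
By the outcome, as a careful person would: the job done as asked, in the order asked, and still so for the second after the job is handed in, with the robot touching nothing.
It also fails if it takes over 72 s, if anything falls off the work surface, if the arm or the gripper's body presses on something with over 40 N, if the wrist force passes 120 N, or if a joint passes its speed limit or range.

## Working session

There is one attempt and no reset: what is moved stays moved. The work goes in short steps, Python scripts to look and compute and a shell command to move; the robot and the scene stay as the last step left them, time stands still between calls to the robot, and variables do not carry over. Pictures are saved under pics/ and viewed, at most 10 in all, crops included, and the job is handed in when it is done.

```bash
mkdir -p pics; cat > h.py <<'E'
from plant import env, imaging, finder
import numpy as np, cv2
from scipy.spatial.transform import Rotation as R
def cloud(cam,depth,mask):
    i=imaging.camera_info(cam); v,u=np.nonzero(mask&(depth>0)); z=depth[v,u]
    p=np.c_[(u-i['cx'])/i['fx']*z,(v-i['cy'])/i['fy']*z,z,np.ones(len(z))]
    return (p@np.linalg.inv(np.array(i['camera_from_world'])).T)[:,:3]
E
python3 - <<'E'
from h import *
s=env.state(); print({k:np.round(v,3).tolist() for k,v in s.items()})
ims=[]
for c in ("top","side"):
    im,d=imaging.camera(c); ims.append(im); np.savez(c+'.npz',im=im,d=d)
    for n in ("pot1_center","tray_floor","tape","grinder","blanks"):
        for r in finder.regions_of(n,c):
            p=cloud(c,d,r['pixels']); 
            if len(p): print(c,n,round(r['score'],2),np.round(r['centre']),len(p),np.round(np.median(p,0),3),np.round(np.percentile(p,2,0),3),np.round(np.percentile(p,98,0),3))
cv2.imwrite('pics/top.png',ims[0]);cv2.imwrite('pics/side.png',ims[1])
E
```

```text
{'t': 0.0, 'joint_pos': [1.332, 0.322, -0.07, 1.452, 0.023, 1.371, -0.057], 'qvel': [-0.001, 0.002, -0.0, 0.001, -0.0, -0.001, -0.001], 'joint_efforts': [0.0, -49.358, -0.382, -31.433, 0.013, 0.011, 0.0], 'tool_pos': [0.162, -0.629, 0.404], 'orientation': [0.992, 0.126, -0.0, -0.001], 'force': [-0.678, -0.634, 0.075], 'moment': [-0.022, -0.007, 0.004], 'grasp_force': 0.0, 'gripper_width': 0.085}
top pot1_center 0.72 [204. 285.] 1504 [0.444 0.097 0.085] [0.398 0.065 0.017] [0.486 0.129 0.088]
top tray_floor 0.7 [296. 268.] 7402 [ 0.485 -0.094  0.007] [ 0.385 -0.167  0.004] [ 0.591 -0.016  0.047]
top tape 0.95 [360. 153.] 842 [ 0.731 -0.216  0.023] [ 0.685 -0.262 -0.   ] [ 0.776 -0.168  0.028]
top grinder 0.59 [214. 148.] 1163 [0.739 0.086 0.033] [0.63  0.067 0.002] [0.828 0.105 0.041]
top blanks 0.59 [116. 156.] 626 [0.723 0.306 0.013] [0.695 0.276 0.007] [0.751 0.337 0.016]
side pot1_center 0.87 [300. 248.] 1690 [0.441 0.121 0.066] [0.398 0.071 0.007] [0.486 0.132 0.086]
side pot1_center 0.71 [194. 216.] 874 [0.737 0.098 0.027] [ 0.627  0.071 -0.001] [0.828 0.107 0.038]
side tray_floor 0.75 [309. 207.] 3792 [ 0.487 -0.099  0.008] [ 0.384 -0.169  0.003] [ 0.591 -0.006  0.045]
side tape 0.69 [251. 158.] 411 [ 0.729 -0.207  0.017] [ 0.685 -0.255 -0.   ] [ 0.772 -0.166  0.025]
side grinder 0.87 [195. 215.] 820 [0.738 0.098 0.028] [0.63  0.075 0.   ] [0.825 0.107 0.038]
side blanks 0.94 [153. 284.] 597 [0.72  0.31  0.011] [0.695 0.276 0.002] [0.749 0.338 0.014]
side blanks 0.69 [246. 163.] 437 [ 0.729 -0.204  0.017] [ 0.685 -0.255  0.   ] [ 0.773 -0.166  0.025]
```

View pics/top.png

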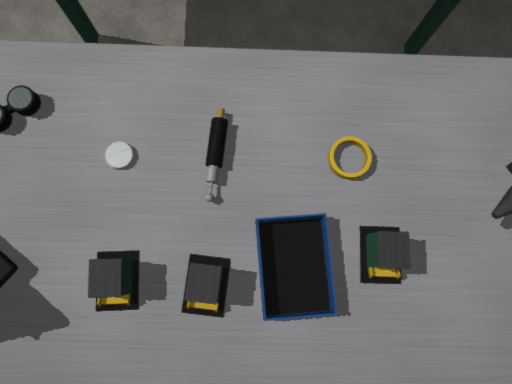

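View pics/side.png

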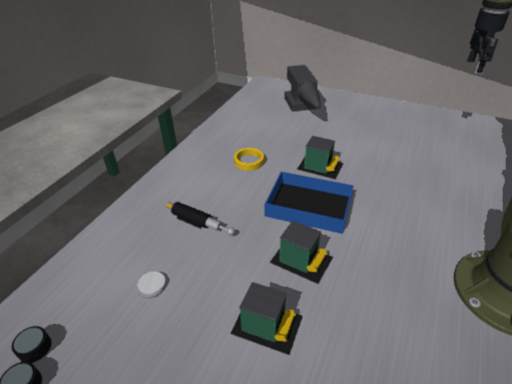

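The top view shows pots near (388,252), (205,283) and (108,279), with the tray at (296,268). The lips point to the robot (image down). Next I measure the pots' poses from depth.

```bash
python3 - <<'E'
from h import *
f=np.load('top.npz'); d=f['d']; im=f['im']
P=cloud('top',d,np.ones_like(d,bool))
v,u=np.nonzero(d>0); z=P[:,2]
def rect(q):
    c,wh,a=cv2.minAreaRect((q[:,:2]*1000).astype(np.float32)); return np.round(c,1),np.round(wh,1),round(a,1)
for n,(cu,cv_) in dict(A=(388,252),B=(205,283),C=(108,279)).items():
    w=(abs(u-cu)<40)&(abs(v-cv_)<40)
    q=P[w&(z>.074)&(z<.1)]; print(n,len(q),np.round(np.median(q,0),4),'z',q[:,2].max(),rect(q))
    m=P[w&(z<.012)]; col=im[v[w&(z<.012)],u[w&(z<.012)]].max(1); print('  mat',rect(m[col<35]))
    col=im[v[w],u[w]].astype(int); y=P[w][(col[:,2]>120)&(col[:,0]<60)]; print('  lip',np.round(y.mean(0),3),rect(y),np.round(y[:,2].min(),3))
w=(abs(u-296)<50)&(abs(v-268)<65)&(z>.035)&(z<.055); print('tray',rect(P[w]))
E
```

```text
A 1200 [ 0.5238 -0.2808  0.0857] z 0.09002958211149314 (array([ 524. , -282.1]), array([64.5, 73.8]), 88.6)
  mat (array([ 516.2, -281.6]), array([ 86.7, 120.5]), 89.5)
  lip [ 0.477 -0.282  0.022] (array([ 477.2, -281.8]), array([62.6, 17.4]), 89.1) 0.014
B 1265 [0.4497 0.0968 0.0857] z 0.0909411636446058 (array([450.1,  97. ]), array([64.2, 73.9]), 84.1)
  mat (array([442.6,  97.3]), array([ 86.6, 120.8]), 84.1)
  lip [0.401 0.098 0.022] (array([402.3, 101.4]), array([62.4, 16. ]), 89.8) 0.014
C 1324 [0.4559 0.2867 0.0857] z 0.09054527220130393 (array([456.6, 287.6]), array([73.8, 64. ]), 3.8)
  mat (array([449.1, 286. ]), array([121. ,  86.5]), 3.7)
  lip [0.408 0.286 0.021] (array([408.7, 290.7]), array([11.9, 70.8]), 0.2) 0.004
tray (array([488.3, -90.2]), array([210.6, 150.8]), 5.7)
```

```bash
cat >> h.py <<'E'
import json,os
def go(x,y,z,yaw=0,tilt=0,prn=True):
    """remaining move in tool frame from measured TCP to (x,y,z), tool x at yaw deg, tilt about tool y deg"""
    s=env.state(); r0=R.from_quat(s['orientation'])
    r1=R.from_euler('z',yaw,degrees=True)*R.from_euler('x',180,degrees=True)*R.from_euler('y',tilt,degrees=True)
    d=r0.inv().apply(np.array([x,y,z])-s['tool_pos'])*100; w=(r0.inv()*r1).as_rotvec()
    print('d cm',np.round(d,2),'rot',np.round(w,3))
    st(s)
def st(s=None):
    s=s or env.state()
    print('t %.2f'%s['t'],'p',np.round(s['tool_pos'],4),'F',np.round(s['force'],2),'w %.4f g %.1f'%(s['gripper_width'],s['grasp_force']),'j',np.round(s['joint_pos'],2))
    with open('log.jsonl','a') as f: f.write(json.dumps({k:np.array(s[k]).tolist() for k in ('t','joint_pos','tool_pos','orientation','force')})+'\n')
E
python3 -c "
from h import *
go(.5265,-.282,.33,-1)"
```

```text
d cm [ 43.93 -24.53   7.47] rot [0.   0.   0.27]
t 0.60 p [ 0.1626 -0.6294  0.4048] F [ 0.44 -0.35  0.64] w 0.0856 g 0.0 j [ 1.33  0.32 -0.07  1.45  0.02  1.37 -0.06]
```

```bash
python3 -m crank '[3.5,-2,0,0,0,0,8.5, 3.5,-2,0,0,0,0,8.5, 3.5,-2,0,0,0,0,8.5, 3.5,-2,0,0,0,0,8.5, 3.5,-2,0,0,0,0,8.5, 3.5,-2,0,0,0,0,8.5, 3.5,-2,0,0,0,0,8.5, 3.5,-2,0,0,0,0,8.5, 3.5,-2,0,0,0,0,8.5, 3.5,-2,0,0,0,0,8.5, 3.5,-2,0,0,0,0,8.5, 3.5,-2,0,0,0,0,8.5]'
python3 -m crank '[1.9,-0.5,2.5,0,0,0.09,8.5, 0,0,2.5,0,0,0.09,8.5, 0,0,2.5,0,0,0.09,8.5, 0,0,0,0,0,0,8.5, 0,0,0,0,0,0,8.5]'
python3 -c "
from h import *
go(.5265,-.282,.21,-1)"
```

```text
t: 1.6
tool_pos: [0.5102, -0.2904, 0.4051]
orientation: [0.992, 0.126, 0.0, 0.0]
force: [0.7, -0.7, -1.1]
gripper_width: 0.0849
grasp_force: 0.0
t: 2.02
tool_pos: [0.5259, -0.2823, 0.3288]
orientation: [1.0, -0.007, -0.001, -0.001]
force: [-0.2, 0.1, 0.8]
gripper_width: 0.0849
grasp_force: 0.0
d cm [ 1.000e-01 -1.000e-02  1.188e+01] rot [-0.001  0.003  0.003]
t 2.02 p [ 0.5259 -0.2823  0.3288] F [-0.24  0.1   0.84] w 0.0849 g 0.0 j [ 0.75  0.28 -0.36  1.67  0.1   1.21 -1.22]
```

```bash
cat >> h.py <<'E'
def weigh(n=10):
    F=[];J=[]
    for _ in range(n):
        imaging.camera('wrist'); s=env.state(); F.append(s['force']); J.append(s['joint_efforts'])
    print('F',np.round(np.mean(F,0),2),'sd',np.round(np.std(F,0),2),'tau',np.round(np.mean(J,0),2))
E
python3 -c "
from h import *
weigh(8)"
python3 -m crank '[0,0,2.4,0,0,0,8.5, 0,0,2.4,0,0,0,8.5, 0,0,2.4,0,0,0,8.5, 0,0,2.4,0,0,0,8.5, 0,0,1.3,0,0,0,8.5, 0,0,1,0,0,0,8.5, 0,0,0,0,0,0,8.5, 0,0,0,0,0,0,5, 0,0,0,0,0,0,5, 0,0,0,0,0,0,5, 0,0,0,0,0,0,5, 0,0,0,0,0,0,5]' 50
python3 -c "
from h import *
st()"
```

```text
F [ 0.22  0.15 -0.02] sd [0.58 0.52 0.29] tau [-8.000e-02 -4.312e+01 -2.810e+00 -2.946e+01  1.000e-02  1.000e-02
  1.000e-02]
t: 3.42
tool_pos: [0.5272, -0.2826, 0.2125]
orientation: [1.0, -0.009, 0.001, 0.001]
force: [0.4, -0.5, 4.8]
gripper_width: 0.0615
grasp_force: 55.5
t 3.42 p [ 0.5272 -0.2826  0.2125] F [ 0.44 -0.45  4.76] w 0.0615 g 55.5 j [ 0.74  0.4  -0.34  1.78  0.16  0.99 -1.26]
```

```bash
python3 -m crank '[0,0,-0.5,0,0,0,5, 0,0,-1,0,0,0,5, 0,0,-1.5,0,0,0,5, 0,0,-1.5,0,0,0,5, 0,0,-1,0,0,0,5, 0,0,-0.5,0,0,0,5, 0,0,0,0,0,0,5, 0,0,0,0,0,0,5]'
python3 -c "
from h import *
weigh(10);st()
im,_=imaging.camera('side'); cv2.imwrite('pics/liftA.png',im[80:260,200:460])
L=[json.loads(l) for l in open('log.jsonl')]
# kinematics fit: R z(-? ) conventions
import itertools
for sg in itertools.product([1,-1],repeat=7):
    def rots(q):
        r=R.identity(); o=[]
        for k,ax in enumerate('zyzyzyz'): r=r*R.from_euler(ax,sg[k]*q[k]); o.append(r)
        return o
    M=[]
    for l in L:
        M.append((rots(l['joint_pos'])[-1].inv()*R.from_quat(l['orientation'])))
    e=max((M[0].inv()*m).magnitude() for m in M)
    if e<.03: print(sg,e,M[0].as_rotvec())
"
```

```text
t: 4.08
tool_pos: [0.5261, -0.2823, 0.2704]
orientation: [1.0, -0.009, -0.0, -0.0]
force: [-0.5, -0.0, -3.1]
gripper_width: 0.0615
grasp_force: 55.0
F [-0.08  0.18 -3.1 ] sd [0.38 0.5  0.34] tau [ 0.000e+00 -4.711e+01 -3.470e+00 -2.977e+01  2.000e-02  1.000e-02
 -0.000e+00]
t 4.58 p [ 0.5263 -0.2823  0.2705] F [ 0.35  0.09 -3.07] w 0.0612 g 55.0 j [ 0.75  0.33 -0.36  1.73  0.13  1.1  -1.24]
(-1, 1, -1, 1, -1, 1, -1) 7.137399538955415e-16 [ 2.62837943e-16 -2.99902372e-16  1.57079633e+00]
(-1, -1, -1, -1, -1, -1, -1) 0.006632991902036953 [-1.63826920e-04 -2.42177746e-04  1.57079632e+00]
```

Pot A is loaded (3.1 N). Next I fit the arm kinematics from the logged states, to check whether the pouring pose can be reached.

```bash
cat > kin.py <<'E'
from h import *
from scipy.optimize import least_squares
sg=np.array([-1,1,-1,1,-1,1,-1]); lo=np.array([-2.86,-.3,-1.38,.06,-1.56,.09,-2.69]); hi=np.array([2.86,2.09,1.24,2.45,4.7,2.05,2.69])
def rots(q):
    r=R.identity(); o=[]
    for k,ax in enumerate('zyzyzyz'): r=r*R.from_euler(ax,sg[k]*q[k]); o.append(r)
    return o
L=[json.loads(l) for l in open('log.jsonl')]
A=[];b=[]
for l in L:
    o=rots(l['joint_pos']); A.append(np.c_[[0,0,1],o[1].apply([0,0,1]),o[3].apply([0,0,1]),o[6].apply([0,0,1])]); b.append(l['tool_pos'])
A=np.vstack(A);b=np.hstack(b); X,res,rk,sv=np.linalg.lstsq(A,b,rcond=None)
if __name__=='__main__': print('lens',X.round(4),'err mm',np.abs(A@X-b).max()*1e3,'sv',sv)
E0=R.from_euler('z',90,degrees=True)
def fk(q):
    o=rots(q); return X[0]*np.array([0,0,1])+o[1].apply([0,0,X[1]])+o[3].apply([0,0,X[2]])+o[6].apply([0,0,X[3]]), o[6]*E0
def ik(p,r,q0):
    f=lambda q:np.r_[(fk(q)[0]-p)*10,(fk(q)[1].inv()*r).as_rotvec(),.003*(q-q0)]
    s=least_squares(f,np.clip(q0,lo+.01,hi-.01),bounds=(lo,hi)); pe,re=fk(s.x); return s.x,np.linalg.norm(pe-p)*1e3,np.degrees((re.inv()*r).magnitude())
E
cat > plan.py <<'E'
from kin import *
q0=np.array(env.state()['joint_pos'])
def pose(lip,yaw,tilt,gx=0,gz=.0175):  # gx,gz: grasp rel. to pot point; lip world target
    r=R.from_euler('z',yaw,degrees=True)*R.from_euler('x',180,degrees=True)*R.from_euler('y',tilt,degrees=True)
    # pot point->lip in tool frame: pot x=tool x, pot z=-tool z
    g=np.array([gx,0,-gz]); lp=np.array([-.057,0,.022])
    return lip+r.apply(-(lp)+g-np.array([0,0,.155])), r
if __name__=='__main__':
  t0=np.array([.4883,-.0902,0])
  for yaw in (5.7,-20,-60,-90,60,90,180):
   for off in (.0,.03,.06):
    u=np.array([np.cos(np.radians(yaw)),np.sin(np.radians(yaw)),0])
    if abs(yaw) in(60,90) and off>.03: continue
    for tilt in (50,60):
      p,r=pose(t0+u*off+[0,0,.065],yaw,tilt); q,e,a=ik(p,r,q0); print(yaw,off,tilt,p.round(3),'err',round(e,1),round(a,1),q.round(2))
E
python3 kin.py; python3 plan.py
```

```text
lens [-4.1019  0.6513  0.447  -3.9649] err mm 19.515819776150938 sv [3.49270135e+00 1.93967302e+00 1.96717274e-01 2.85781397e-03]
5.7 0.0 50 [ 0.376 -0.101  0.234] err 1.8 40.6 [-0.05  1.15 -0.27  0.06  0.23  1.77 -1.54]
5.7 0.0 60 [ 0.349 -0.104  0.212] err 2.3 50.1 [-0.06  1.17 -0.23  0.06  0.19  1.74 -1.54]
5.7 0.03 50 [ 0.406 -0.098  0.234] err 1.9 41.0 [-0.06  1.15 -0.25  0.06  0.22  1.77 -1.54]
5.7 0.03 60 [ 0.379 -0.101  0.212] err 2.3 50.5 [-0.06  1.17 -0.25  0.06  0.21  1.75 -1.54]
5.7 0.06 50 [ 0.436 -0.095  0.234] err 1.9 41.4 [-0.06  1.16 -0.27  0.06  0.23  1.78 -1.54]
5.7 0.06 60 [ 0.409 -0.098  0.212] err 2.3 50.9 [-0.06  1.18 -0.27  0.06  0.23  1.75 -1.54]
-20 0.0 50 [ 0.383 -0.052  0.234] err 1.8 40.8 [ 0.33  1.15 -0.15  0.06  0.17  1.77 -1.6 ]
-20 0.0 60 [ 0.357 -0.042  0.212] err 2.3 50.2 [ 0.34  1.17 -0.18  0.06  0.19  1.74 -1.6 ]
-20 0.03 50 [ 0.411 -0.062  0.234] err 1.9 41.2 [ 0.33  1.16 -0.14  0.06  0.15  1.77 -1.6 ]
-20 0.03 60 [ 0.385 -0.053  0.212] err 2.3 50.7 [ 0.33  1.17 -0.12  0.06  0.13  1.75 -1.6 ]
-20 0.06 50 [ 0.439 -0.072  0.234] err 1.9 41.6 [ 0.33
[... 1417 characters left out ...]
4] err 1.5 33.9 [-1.39  1.03 -0.48  0.06  0.34  1.78 -1.43]
90 0.03 60 [ 0.488 -0.2    0.212] err 2.0 43.3 [-1.42  1.04 -0.52  0.06  0.37  1.76 -1.45]
180 0.0 50 [ 0.601 -0.09   0.234] err 1.3 28.3 [ 2.86  0.89  1.24  0.25 -1.09  1.77 -1.57]
180 0.0 60 [ 0.628 -0.09   0.212] err 1.7 37.8 [ 2.86  0.9   1.24  0.25 -1.09  1.75 -1.57]
180 0.03 50 [ 0.571 -0.09   0.234] err 1.3 28.7 [ 2.86  0.9   1.24  0.25 -1.09  1.76 -1.57]
180 0.03 60 [ 0.598 -0.09   0.212] err 1.7 38.2 [ 2.86  0.92  1.24  0.25 -1.09  1.74 -1.57]
180 0.06 50 [ 0.541 -0.09   0.234] err 1.3 29.1 [ 2.86  0.91  1.24  0.25 -1.09  1.76 -1.57]
180 0.06 60 [ 0.568 -0.09   0.212] err 1.7 38.5 [ 2.86  0.93  1.24  0.25 -1.1   1.74 -1.57]
```

View pics/liftA.png

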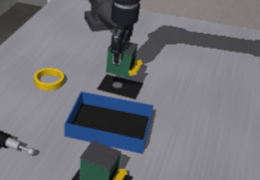

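Pot A hangs straight above its mat at about (120,60). I carry it over the tray.

```bash
python3 -m crank '[0,0,-1,0,0,0,5, 0,0,-1.5,0,0,0,5, 0,-0.7,-1.5,0,0,0,5, 0,-1.4,-1.2,0,0,0,5, 0,-2,-0.8,0,0,0,5, 0,-2.5,0,0,0,0,5, 0,-2.5,0,0,0,0,5, 0.2,-2.5,0,0,0,0,5, 0.2,-2.5,0,0,0,0,5, 0.2,-2.2,0,0,0,0,5, 0.2,-1.7,0,0,0,0,5, 0.1,-1.1,0,0,0,0,5]' 60
python3 -m crank '[0,-0.5,0,0,0,0,5, 0,0,0,0,0,0,5, 0,0,0,0,0,0,5]'
python3 -c "
from h import *
go(.535,-.086,.33,-1)"
python3 -m crank '[-0.5,0,0,0,0.03,0,5, -0.9,0,0,0,0.06,0,5, -0.9,0,0,0,0.06,0,5, -0.9,0,0,0,0.06,0,5, -0.9,0,0,0,0.06,0,5, -0.9,0,0.1,0,0.06,0,5, 0,0,0,0,0,0,5]'
python3 -c "
from h import *
go(.535,-.086,.33,-1)"

```

```text
t: 5.63
tool_pos: [0.5387, -0.0877, 0.3317]
orientation: [1.0, -0.007, 0.001, -0.0]
force: [0.0, 2.1, -3.1]
gripper_width: 0.0613
grasp_force: 66.3
t: 5.88
tool_pos: [0.5386, -0.0873, 0.3309]
orientation: [1.0, -0.009, -0.0, 0.0]
force: [0.5, -0.9, -3.9]
gripper_width: 0.0613
grasp_force: 66.4
d cm [-0.36 -0.12  0.09] rot [ 0.001  0.    -0.   ]
t 5.88 p [ 0.5386 -0.0873  0.3309] F [ 0.49 -0.94 -3.94] w 0.0613 g 66.4 j [ 0.55  0.18 -0.49  1.79  0.09  1.19 -1.55]
t: 6.47
tool_pos: [0.487, -0.0874, 0.3219]
orientation: [0.987, -0.01, 0.163, 0.002]
force: [-1.0, -0.5, -3.6]
gripper_width: 0.0612
grasp_force: 66.4
d cm [ 4.8  -0.24  0.78] rot [ 0.002 -0.328 -0.003]
t 6.47 p [ 0.487  -0.0874  0.3219] F [-1.03 -0.55 -3.65] w 0.0612 g 66.4 j [ 0.63 -0.05 -0.48  2.06 -0.09  0.81 -1.39]
```

```bash
sed -i 's/^    o=rots(l.*/    A.append(cols(rots(l["joint_pos"]))); b.append(l["tool_pos"])/; s/^    o=rots(q); return X.*/    o=rots(q); return cols(o)@X, o[6]*E0/' kin.py
sed -i '/^L=/i def cols(o): return np.c_[[0,0,1],o[1].apply([0,0,1]),o[1].apply([0,1,0]),o[2].apply([1,0,0]),o[3].apply([0,0,1]),o[3].apply([1,0,0]),o[3].apply([0,1,0]),o[5].apply([1,0,0]),o[6].apply([0,0,1])]' kin.py
sed -i 's/X,res,rk,sv=.*/X=np.linalg.solve(A.T@A+1e-7*np.eye(A.shape[1]),A.T@b); sv=np.linalg.svd(A)[1]/' kin.py
python3 kin.py; python3 plan.py | grep -v '\-20\|^60\|^90'
```

```text
lens [ 2.492e-01  4.675e-01 -1.580e-02  0.000e+00  5.131e-01 -3.000e-04
 -1.070e-02 -0.000e+00  1.862e-01] err mm 0.023934448201645697 sv [4.87754642 4.36318916 3.28198654 0.41557498 0.3515493  0.23509184
 0.17672319 0.12282704 0.05301338]
5.7 0.0 50 [ 0.376 -0.101  0.234] err 9.9 10.2 [ 1.48 -0.3  -0.98  2.45 -1.34  0.71  0.05]
5.7 0.0 60 [ 0.349 -0.104  0.212] err 21.3 22.6 [ 2.   -0.3  -1.33  2.45 -1.43  1.02  0.32]
5.7 0.03 50 [ 0.406 -0.098  0.234] err 3.6 4.2 [ 1.55 -0.3  -1.12  2.45 -1.56  0.61  0.18]
5.7 0.03 60 [ 0.379 -0.101  0.212] err 16.2 17.2 [ 1.95 -0.27 -1.37  2.45 -1.56  0.87  0.35]
5.7 0.06 50 [ 0.436 -0.095  0.234] err 0.8 1.9 [ 0.25 -0.11  0.02  2.45 -1.56  0.28  0.25]
5.7 0.06 60 [ 0.409 -0.098  0.212] err 6.0 14.2 [ 1.36 -0.1  -0.95  2.45 -1.56  0.53  0.32]
-60 0.0 50 [0.432 0.007 0.234] err 7.8 24.2 [ 1.28 -0.3  -1.38  2.29  0.21  0.55 -2.69]
-60 0.0 60 [0.418 0.031 0.212] err 11.2 35.1 [ 1.21 -0.3  -1.38  2.35  0.23  0.47 -2.69]
-60 0.03 50 [ 0.447 -0.019  0.234] err 11.0 22.4 [ 1.34 -0.3  -1.38  2.3   0.23  0.47 -2.69]
-60 0.03 60 [0.433 0.005 0.212] err 13.9
[... 266 characters left out ...]
 36.7 44.4 [ 1.4  -0.3  -1.38  2.24 -0.09  0.49 -2.69]
-90 0.03 60 [0.488 0.02  0.212] err 14.1 38.8 [-1.27  0.81  1.24  1.96 -0.    1.16 -2.69]
180 0.0 50 [ 0.601 -0.09   0.234] err 12.5 67.1 [-0.65  1.24  1.24  1.38 -0.08  2.05 -2.69]
180 0.0 60 [ 0.628 -0.09   0.212] err 11.5 63.1 [-0.64  1.35  1.24  1.3   0.03  2.05 -2.69]
180 0.03 50 [ 0.571 -0.09   0.234] err 12.3 66.6 [-0.67  1.22  1.24  1.46 -0.08  2.05 -2.69]
180 0.03 60 [ 0.598 -0.09   0.212] err 10.8 62.4 [-0.67  1.33  1.24  1.39  0.03  2.05 -2.69]
180 0.06 50 [ 0.541 -0.09   0.234] err 12.3 66.2 [-0.7   1.2   1.24  1.54 -0.07  2.05 -2.69]
180 0.06 60 [ 0.568 -0.09   0.212] err 10.3 61.8 [-0.7   1.32  1.24  1.47  0.02  2.05 -2.69]
```

```bash
cat > plan2.py <<'E'
from plan import *
rng=np.random.default_rng(0); t0=np.array([.4883,-.0902,0])
for yaw,off in ((5.7,.075),(-10,.07),(60,.03),(90,.03),(120,.02),(150,.02),(180,.03),(-150,.03),(-120,.02),(-90,.03),(-60,.03),(-40,.05)):
  for tilt in (50,60,70):
    u=np.array([np.cos(np.radians(yaw)),np.sin(np.radians(yaw)),0]); best=None
    for k in range(8):
      p,r=pose(t0+u*off+[0,0,.07],yaw,tilt); q,e,a=ik(p,r,q0 if k==0 else rng.uniform(lo,hi)); 
      if best is None or e+a<best[1]+best[2]: best=(q,e,a)
      if e+a<1.5: break
    q,e,a=best; print(yaw,off,tilt,p.round(3),'err',round(e,1),round(a,1),q.round(2))
E
time python3 plan2.py
```

```text
5.7 0.075 50 [ 0.451 -0.094  0.239] err 0.3 0.6 [-0.57 -0.18  0.8   2.45 -1.56  0.16  0.3 ]
5.7 0.075 60 [ 0.424 -0.097  0.217] err 8.0 7.4 [ 1.78 -0.08 -1.38  2.45  4.42  0.56  0.6 ]
5.7 0.075 70 [ 0.4   -0.099  0.19 ] err 13.4 20.5 [ 1.86  0.49 -1.38  2.45 -1.56  0.44  0.82]
-10 0.07 50 [ 0.447 -0.083  0.239] err 0.0 0.0 [ 1.48 -0.3  -1.26  2.43  4.32  0.25  0.22]
-10 0.07 60 [ 0.419 -0.078  0.217] err 10.0 15.4 [ 1.32 -0.24 -1.14  2.45 -1.56  0.14 -0.16]
-10 0.07 70 [ 0.396 -0.074  0.19 ] err 28.2 28.9 [ 1.6  -0.26 -1.38  2.45 -1.56  0.23 -0.15]
60 0.03 50 [ 0.447 -0.162  0.239] err 0.0 0.0 [ 1.15  0.26 -0.6   2.1  -0.86  1.07  0.56]
60 0.03 60 [ 0.433 -0.185  0.217] err 0.0 0.0 [ 1.82  0.9  -1.38  2.08 -0.23  0.86  0.17]
60 0.03 70 [ 0.422 -0.206  0.19 ] err 0.0 0.0 [ 1.86  1.12 -1.36  2.07 -0.18  0.89  0.22]
90 0.03 50 [ 0.488 -0.173  0.239] err 0.0 0.0 [ 1.34  0.65 -1.02  1.82 -0.28  1.29  0.45]
90 0.03 60 [ 0.488 -0.2    0.217] err 0.0 0.0 [ 1.39  0.82 -1.05  1.77 -0.28  1.35  0.47]
90 0.03 70 [ 0.488 -0.223  0.19 ] err 0.0 0.0 [ 1.41  0.97 -1.05  1.72 -0.29  1.42  0.49]
120 0
[... 1507 characters left out ...]
  1.18  2.05  0.4   1.07  2.69]
-90 0.03 70 [0.488 0.043 0.19 ] err 0.0 0.0 [ 0.38  0.8  -1.03  1.96  1.37  2.05  1.97]
-60 0.03 50 [ 0.447 -0.019  0.239] err 0.0 0.0 [-0.23  0.05 -0.11  2.29  1.13  0.99  2.57]
-60 0.03 60 [0.433 0.005 0.217] err 0.0 0.0 [-0.4   0.14 -0.06  2.34  1.28  1.14  2.32]
-60 0.03 70 [0.422 0.025 0.19 ] err 0.0 0.0 [ 0.28  0.41 -0.87  2.33  1.53  1.55  2.1 ]
-40 0.05 50 [ 0.441 -0.05   0.239] err 0.2 0.6 [-1.31 -0.25  1.06  2.45  1.51  0.85  2.69]
-40 0.05 60 [ 0.419 -0.032  0.217] err 2.6 2.6 [ 1.07  0.1  -1.38  2.45  1.64  0.92  2.41]
-40 0.05 70 [ 0.402 -0.017  0.19 ] err 9.0 9.2 [ 0.87  0.69 -1.38  2.45  1.91  1.69  2.31]
real	0m9.248s
user	0m9.770s
sys	0m0.059s
```

```bash
python3 -m crank '[0.4,0,0,0,-0.03,0,5, 0.9,0,0.1,0,-0.06,0,5, 0.9,0,0.1,0,-0.06,0,5, 0.9,0,0.1,0,-0.06,0,5, 0.4,-0.3,0.1,0,-0.06,0,5, 0.0,-0.5,0.1,0,-0.06,0,5, -1,-0.5,0,0,0,-0.06,5, -1,-0.2,0,0,0,-0.08,5, -1,0,0,0,0,-0.1,5, -1,0,0,0,0,-0.12,5, 0,0,0,0,0,-0.12,5, 0,0,0,0,0,-0.12,5]'
python3 -m crank '[0,0,0,0,0,-0.12,5, 0,0,0,0,0,-0.12,5, 0,0,0,0,0,-0.12,5, 0,0,0,0,0,-0.12,5, 0,0,0,0,0,-0.12,5, 0,0,0,0,0,-0.12,5, 0,0,0,0,0,-0.12,5, 0,0,0,0,0,-0.12,5, 0,0,0,0,0,-0.1,5, 0,0,0,0,0,-0.06,5, 0,0,0,0,0,0,5]'
python3 - <<'E'
from h import *
go(.48,-.068,.33,110)
from kin import *
from plan import pose
u=np.array([np.cos(np.radians(110)),np.sin(np.radians(110)),0]); q=np.array(env.state()['joint_pos'])
for tilt in (20,40,60,70):
    p,r=pose(np.array([.4883,-.0902,.06])+.03*u,110,tilt); q,e,a=ik(p,r,q); print(tilt,p.round(3),e.round(1),a.round(1),q.round(2))
E
```

```text
t: 7.47
tool_pos: [0.485, -0.0765, 0.3267]
orientation: [0.957, 0.289, -0.001, 0.0]
force: [-0.1, 0.4, -3.7]
gripper_width: 0.0612
grasp_force: 66.2
t: 8.38
tool_pos: [0.4855, -0.0762, 0.3266]
orientation: [0.659, 0.752, -0.0, -0.0]
force: [-1.2, -0.4, -2.9]
gripper_width: 0.0615
grasp_force: 66.0
d cm [ 0.88 -0.44 -0.34] rot [-0.001  0.    -0.218]
t 8.38 p [ 0.4855 -0.0762  0.3266] F [-1.22 -0.42 -2.9 ] w 0.0615 g 66.0 j [ 0.66  0.07 -0.58  1.92  0.04  1.17  0.2 ]
20 [ 0.482 -0.074  0.262] 0.0 0.0 [ 0.77  0.24 -0.62  1.92 -0.18  1.2   0.58]
40 [ 0.506 -0.138  0.246] 0.0 0.0 [ 0.87  0.47 -0.6   1.76 -0.3   1.42  0.73]
60 [ 0.526 -0.194  0.207] 0.0 0.0 [ 0.93  0.72 -0.58  1.6  -0.38  1.65  0.79]
70 [ 0.534 -0.215  0.18 ] 0.0 0.0 [ 0.94  0.85 -0.58  1.52 -0.42  1.75  0.8 ]
```

```bash
python3 -m crank '[0.4,-0.2,0.5,0,0,-0.06,5, 0.4,-0.2,1,0,0,-0.08,5, 0,0,1.2,0,0,-0.06,5, 0,0,1,0,0,0,5, 0,0,0.5,0,0,0,5, -0.78,0,0.02,0,0.05,0,5, -1.55,0,0.08,0,0.1,0,5, -1.55,0,0.08,0,0.1,0,5, -1.55,0,0.08,0,0.1,0,5, -1.55,0,0.08,0,0.1,0,5, -1.55,0,0.08,0,0.1,0,5, -0.93,0,0.03,0,0.06,0,5]' 70
python3 -c "
from h import *
go(.526,-.194,.207,110,60)"
```

```text
t: 9.38
tool_pos: [0.5092, -0.1556, 0.255]
orientation: [0.556, 0.774, 0.175, -0.246]
force: [0.2, -0.3, -3.5]
gripper_width: 0.0617
grasp_force: 76.8
d cm [-6.18  0.37  1.53] rot [ 0.016  0.435 -0.018]
t 9.38 p [ 0.5092 -0.1556  0.255 ] F [ 0.22 -0.34 -3.46] w 0.0617 g 76.8 j [ 0.84  0.43 -0.54  1.75 -0.27  1.4   0.73]
```

```bash
python3 -m crank '[-0.93,0,0.03,0,0.06,0,5, -0.93,0,0.03,0,0.06,0,5, -0.93,0,0.03,0,0.06,0,5, -0.93,0,0.03,0,0.06,0,5, -0.93,0,0.03,0,0.06,0,5, -0.93,0,0.03,0,0.06,0,5, -0.93,0,0.03,0,0.06,0,5, -0.93,0,0.03,0,0.06,0,5, 0,0,0,0,0,0,5, 0,0,0,0,0,0,5, 0,0,0,0,0,0,5, 0,0,0,0,0,0,5]'
python3 -c "
from h import *
weigh(6);st()
im,_=imaging.camera('side'); im2,_=imaging.camera('top'); cv2.imwrite('pics/pourA.png',np.hstack([im[100:300,200:460],im2[180:380,200:460]]))"
```

```text
t: 10.38
tool_pos: [0.5249, -0.1974, 0.2017]
orientation: [0.497, 0.697, 0.3, -0.421]
force: [-0.2, 0.9, -1.6]
gripper_width: 0.0613
grasp_force: 76.9
F [-0.15  0.2  -1.22] sd [0.42 0.36 0.45] tau [ 4.000e-02 -5.437e+01 -1.156e+01 -2.054e+01 -3.270e+00  3.470e+00
 -0.000e+00]
t 10.68 p [ 0.5246 -0.1975  0.2012] F [-0.72  0.15 -1.56] w 0.0614 g 76.9 j [ 0.9   0.73 -0.53  1.6  -0.42  1.67  0.81]
```

View pics/pourA.png

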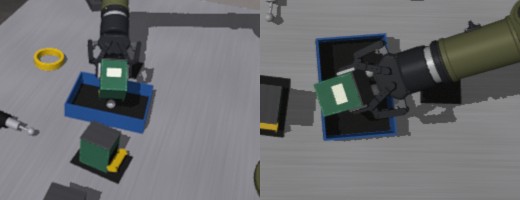

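Side view: a ball shows in the tray at (110,103). The weight fell to 1.2 N, so pot A is empty. Now back to its mat.

```bash
python3 -m crank '[0.78,0,0.02,0,-0.05,0,5, 1.55,0,0.08,0,-0.1,0,5, 1.55,0,0.08,0,-0.1,0,5, 1.55,0,0.08,0,-0.1,0,5, 1.55,0,0.08,0,-0.1,0,5, 1.55,0,0.08,0,-0.1,0,5, 1.55,0,0.08,0,-0.1,0,5, 1.55,0,0.08,0,-0.1,0,5, 1.55,0,0.08,0,-0.1,0,5, 1.55,0,0.08,0,-0.1,0,5, 1.55,0,0.08,0,-0.1,0,5, 0.6,0,0.02,0,-0.04,0,5]'
python3 -m crank '[0,0,-1.5,0,0,0,5, 0,0,-2.5,0,0,0,5, -1,-0.1,-0.5,0,0,0,5, -2,-0.3,0,0,0,0,5, -3,-0.4,0,0,0,0,5, -3,-0.4,0,0,0,0,5, -3,-0.4,0,0,0,0,5, -3,-0.4,0,0,0,0,5, -3,-0.4,0,0,0,0,5, -2,-0.3,0,0,0,0.06,5, 0,0,0,0,0,0.12,5, 0,0,0,0,0,0.12,5]'
python3 -m crank '[0,0,0,0,0,0.12,5, 0,0,0,0,0,0.12,5, 0,0,0,0,0,0.12,5, 0,0,0,0,0,0.12,5, 0,0,0,0,0,0.12,5, 0,0,0,0,0,0.12,5, 0,0,0,0,0,0.12,5, 0,0,0,0,0,0.12,5, 0,0,0,0,0,0.12,5, 0,0,0,0,0,0.12,5, 0,0,0,0,0,0.12,5, 0,0,0,0,0,0.12,5]'
python3 -m crank '[0,0,0,0,0,0.1,5, 0,0,0,0,0,0,5, 0,0,0,0,0,0,5]'
python3 -c "
from h import *
go(.5270,-.2825,.2125,-1)"
```

```text
t: 11.78
tool_pos: [0.4787, -0.0641, 0.2847]
orientation: [0.579, 0.816, -0.001, 0.002]
force: [-0.6, 0.2, -0.8]
gripper_width: 0.0613
grasp_force: 76.9
t: 12.78
tool_pos: [0.5186, -0.2683, 0.3276]
orientation: [0.699, 0.715, -0.0, -0.001]
force: [0.1, 0.4, -1.6]
gripper_width: 0.0612
grasp_force: 77.1
t: 13.78
tool_pos: [0.5189, -0.2661, 0.328]
orientation: [0.997, 0.078, -0.001, -0.0]
force: [-0.2, 0.1, -1.6]
gripper_width: 0.0613
grasp_force: 77.2
t: 14.03
tool_pos: [0.5191, -0.2658, 0.3282]
orientation: [0.999, 0.033, -0.001, -0.0]
force: [0.4, 0.2, -1.0]
gripper_width: 0.0615
grasp_force: 77.1
d cm [ 0.69  1.72 11.57] rot [-0.     0.001  0.083]
t 14.03 p [ 0.5191 -0.2658  0.3282] F [ 0.39  0.21 -0.97] w 0.0615 g 77.1 j [ 0.62  0.24 -0.22  1.71  0.06  1.2  -1.12]
```

```bash
python3 -m crank '[0.7,1.7,1,0,0,0.083,5, 0,0,2,0,0,0,5, 0,0,2.5,0,0,0,5, 0,0,2.3,0,0,0,5, 0,0,1.6,0,0,0,5, 0,0,0.8,0,0,0,5, 0,0,0.4,0,0,0,5, 0,0,0.2,0,0,0,5, 0,0,0.2,0,0,0,5, 0,0,0,0,0,0,5, 0,0,0,0,0,0,5]'
python3 -c "
from h import *
go(.5270,-.2825,.2125,-1)"
```

```text
t: 14.95
tool_pos: [0.5278, -0.2822, 0.2199]
orientation: [1.0, -0.01, 0.001, 0.0]
force: [0.8, -0.0, -0.3]
gripper_width: 0.0611
grasp_force: 77.1
d cm [-0.08  0.03  0.74] rot [ 0.001 -0.001 -0.002]
t 14.95 p [ 0.5278 -0.2822  0.2199] F [ 0.76 -0.01 -0.26] w 0.0611 g 77.1 j [ 0.61  0.38 -0.2   1.77  0.09  1.   -1.21]
```

```bash
for i in 1 2 3; do python3 -m crank '[0,0,0.2,0,0,0,5, 0,0,0,0,0,0,5]' | egrep 'pos|force'; done
```

```text
tool_pos: [0.5275, -0.282, 0.2172]
force: [0.7, 0.3, -1.3]
grasp_force: 77.1
tool_pos: [0.5273, -0.282, 0.2147]
force: [-0.2, 0.2, -1.8]
grasp_force: 77.1
tool_pos: [0.5274, -0.282, 0.2127]
force: [-0.7, -1.3, -2.1]
grasp_force: 77.2
```

```bash
for i in 1 2; do python3 -m crank '[0,0,0.1,0,0,0,5, 0,0,0,0,0,0,5]' | egrep 'pos|force'; done; python3 -c "
from h import *
d=imaging.camera('side')[1]
im=imaging.camera('side')[0]; cv2.imwrite('pics/placeA.png',cv2.resize(im[100:200,270:400],None,fx=4,fy=4))"
```

```text
tool_pos: [0.5275, -0.282, 0.2126]
force: [-1.4, 0.4, 4.5]
grasp_force: 77.4
tool_pos: [0.5275, -0.282, 0.2126]
force: [-5.4, 2.0, 10.5]
grasp_force: 78.1
```

View pics/placeA.png

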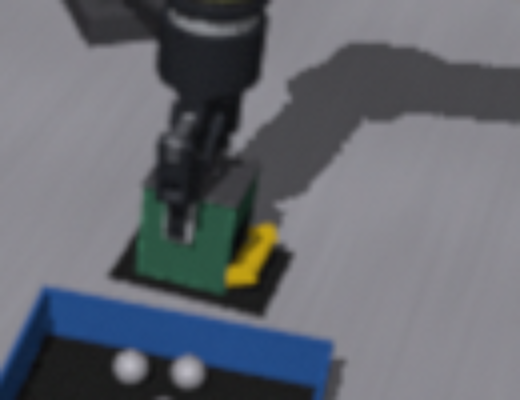

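The pot stands upright on its mat, and two balls plus the edge of a third show at (130,365), (188,370) and (160,398). I release it and go to pot B.

```bash
python3 -m crank '[0,0,-0.1,0,0,0,5, 0,0,0,0,0,0,8.5, 0,0,0,0,0,0,8.5, 0,0,0,0,0,0,8.5, 0,0,0,0,0,0,8.5, 0,0,-1,0,0,0,8.5, 0,0,-3,0,0,0,8.5, 0,0,-4,0,0,0,8.5, 0,0,-4,0,0,0,8.5, -0.5,-3,-0.5,0,0,0,8.5, -0.8,-3.9,0,0,0,0,8.5, -0.8,-3.9,0,0,0,0,8.5]'
python3 -m crank '[-0.8,-3.9,0,0,0,0,8.5, -0.8,-3.9,0,0,0,0,8.5, -0.8,-3.9,0,0,0,0,8.5, -0.8,-3.9,0,0,0,0,8.5, -0.8,-3.9,0,0,0,0,8.5, -0.8,-3.9,0,0,0,0,8.5, -0.4,-3.7,0,0,0,0.085,8.5, 0,0,0,0,0,0,8.5, 0,0,0,0,0,0,8.5]'
python3 -c "
from h import *
go(.4526,.0967,.21,-5.9)"
```

```text
t: 16.88
tool_pos: [0.5085, -0.1733, 0.3389]
orientation: [1.0, -0.011, 0.002, 0.001]
force: [0.8, 1.4, 0.3]
gripper_width: 0.0847
grasp_force: 0.0
t: 17.63
tool_pos: [0.4616, 0.1009, 0.3378]
orientation: [0.999, -0.05, 0.001, 0.0]
force: [0.0, -0.6, -0.4]
gripper_width: 0.0847
grasp_force: 0.0
d cm [-0.87  0.51 12.78] rot [ 0.    -0.001  0.004]
t 17.63 p [0.4616 0.1009 0.3378] F [ 0.   -0.59 -0.45] w 0.0847 g 0.0 j [ 0.26  0.01 -0.53  1.95  0.01  1.18 -1.94]
```

```bash
python3 -m crank '[-0.9,0.5,2.5,0,0,0,8.5, 0,0,2.5,0,0,0,8.5, 0,0,2.5,0,0,0,8.5, 0,0,2.5,0,0,0,8.5, 0,0,1.6,0,0,0,8.5, 0,0,1,0,0,0,8.5, 0,0,0,0,0,0,8.5, 0,0,0,0,0,0,5, 0,0,0,0,0,0,5, 0,0,0,0,0,0,5, 0,0,0,0,0,0,5, 0,0,0,0,0,0,5]' 50
python3 -c "
from h import *
st()"
python3 -m crank '[0,0,-0.5,0,0,0,5, 0,0,-1,0,0,0,5, 0,0,-1.5,0,0,0,5, 0,0,-1.5,0,0,0,5, 0,0,-1,0,0,0,5, 0,0,-0.5,0,0,0,5, 0,0,0,0,0,0,5, 0,0,0,0,0,0,5]'
python3 -c "
from h import *
weigh(10);st()"
```

```text
t: 18.63
tool_pos: [0.4536, 0.0945, 0.2124]
orientation: [0.999, -0.053, 0.002, -0.0]
force: [0.3, 0.8, 6.5]
gripper_width: 0.0613
grasp_force: 55.0
t 18.63 p [0.4536 0.0945 0.2124] F [0.28 0.76 6.54] w 0.0613 g 55.0 j [ 0.24  0.15 -0.53  2.09  0.1   0.91 -2.02]
t: 19.3
tool_pos: [0.4524, 0.0942, 0.2708]
orientation: [0.999, -0.053, -0.0, 0.0]
force: [0.9, 0.3, -1.4]
gripper_width: 0.0616
grasp_force: 54.6
F [-0.06  0.09 -1.39] sd [0.56 0.33 0.45] tau [ 0.000e+00 -2.852e+01 -9.100e-01 -2.834e+01  1.000e-02  1.000e-02
  0.000e+00]
t 19.80 p [0.4525 0.0944 0.2707] F [ 0.2  -0.04 -0.63] w 0.0619 g 54.6 j [ 0.26  0.06 -0.53  2.04  0.04  1.04 -1.97]
```

Pot B is empty (1.4 N), so I put it straight down.

```bash
python3 -m crank '[0,0,0.5,0,0,0,5, 0,0,1,0,0,0,5, 0,0,1.5,0,0,0,5, 0,0,1.3,0,0,0,5, 0,0,0.7,0,0,0,5, 0,0,0.3,0,0,0,5, 0,0,0.2,0,0,0,5, 0,0,0.1,0,0,0,5, 0,0,0,0,0,0,5]'
for i in 1 2; do python3 -m crank '[0,0,0.1,0,0,0,5, 0,0,0,0,0,0,5]' | egrep 'pos|force'; done
```

```text
t: 20.55
tool_pos: [0.4528, 0.0944, 0.2151]
orientation: [0.999, -0.053, 0.0, -0.0]
force: [-1.2, -0.3, -0.4]
gripper_width: 0.0616
grasp_force: 54.6
tool_pos: [0.4528, 0.0944, 0.2142]
force: [0.0, 0.6, -0.9]
grasp_force: 54.6
tool_pos: [0.4526, 0.0943, 0.213]
force: [-0.2, 0.4, -1.6]
grasp_force: 54.6
```

```bash
for i in 1 2; do python3 -m crank '[0,0,0.1,0,0,0,5, 0,0,0,0,0,0,5]' | egrep 'pos|force'; done
```

```text
tool_pos: [0.4527, 0.0944, 0.2124]
force: [-2.1, -0.6, 3.8]
grasp_force: 54.8
tool_pos: [0.4528, 0.0945, 0.2124]
force: [-6.4, -2.0, 13.5]
grasp_force: 56.0
```

```bash
python3 -m crank '[0,0,-0.15,0,0,0,5, 0,0,0,0,0,0,8.5, 0,0,0,0,0,0,8.5, 0,0,0,0,0,0,8.5, 0,0,0,0,0,0,8.5, 0,0,-1,0,0,0,8.5, 0,0,-3,0,0,0,8.5, 0,0,-4,0,0,0,8.5, 0,0,-4,0,0,0,8.5, -0.2,-3.2,0,0,0,0,8.5, -0.3,-4,0,0,0,0,8.5, -0.3,-4,0,0,0,0,8.5]'
python3 -m crank '[-0.3,-4,0,0,0,0,8.5, -0.3,-4,0,0,0,-0.09,8.5, 0,0,0,0,0,-0.08,8.5, 0,0,0,0,0,0,8.5, 0,0,0,0,0,0,8.5]'
python3 -c "
from h import *
go(.459,.2875,.21,3.8)"
```

```text
t: 22.22
tool_pos: [0.4568, 0.2071, 0.3344]
orientation: [0.999, -0.054, 0.002, -0.0]
force: [1.0, -0.1, 0.3]
gripper_width: 0.0846
grasp_force: 0.0
t: 22.63
tool_pos: [0.4588, 0.2866, 0.3325]
orientation: [1.0, 0.032, -0.0, 0.0]
force: [0.1, -0.3, -0.0]
gripper_width: 0.0852
grasp_force: 0.0
d cm [ 0.03 -0.1  12.25] rot [ 0.001  0.    -0.003]
t 22.63 p [0.4588 0.2866 0.3325] F [ 0.07 -0.33 -0.04] w 0.0852 g 0.0 j [ 0.04  0.2  -0.71  1.8   0.14  1.2  -2.23]
```

```bash
python3 -m crank '[0,-0.1,2.5,0,0,0,8.5, 0,0,2.5,0,0,0,8.5, 0,0,2.5,0,0,0,8.5, 0,0,2.5,0,0,0,8.5, 0,0,1.3,0,0,0,8.5, 0,0,0.9,0,0,0,8.5, 0,0,0,0,0,0,8.5, 0,0,0,0,0,0,5, 0,0,0,0,0,0,5, 0,0,0,0,0,0,5, 0,0,0,0,0,0,5, 0,0,0,0,0,0,5]' 50
python3 -c "
from h import *
st()"
python3 -m crank '[0,0,-0.5,0,0,0,5, 0,0,-1,0,0,0,5, 0,0,-1.5,0,0,0,5, 0,0,-1.5,0,0,0,5, 0,0,-1,0,0,0,5, 0,0,-0.5,0,0,0,5, 0,0,0,0,0,0,5, 0,0,0,0,0,0,5]'
python3 -c "
from h import *
weigh(10);st()"
```

```text
t: 23.63
tool_pos: [0.4594, 0.2884, 0.212]
orientation: [0.999, 0.032, 0.001, -0.001]
force: [-0.4, 0.4, 6.2]
gripper_width: 0.0612
grasp_force: 55.8
t 23.63 p [0.4594 0.2884 0.212 ] F [-0.44  0.45  6.25] w 0.0612 g 55.8 j [-0.02  0.35 -0.68  1.91  0.26  0.97 -2.32]
t: 24.3
tool_pos: [0.4586, 0.2875, 0.2701]
orientation: [0.999, 0.032, -0.0, 0.0]
force: [-0.7, -0.4, -2.5]
gripper_width: 0.0618
grasp_force: 55.2
F [-0.17 -0.14 -2.74] sd [0.62 0.33 0.63] tau [ 1.000e-02 -3.758e+01 -5.420e+00 -2.920e+01  1.000e-02  1.000e-02
 -0.000e+00]
t 24.80 p [0.4587 0.2878 0.2701] F [-0.21 -0.19 -1.57] w 0.0611 g 55.2 j [ 0.01  0.27 -0.7   1.86  0.2   1.08 -2.27]
```

Pot C is loaded (2.7 N). I carry it over the tray.

```bash
python3 -m crank '[0,0,-0.8,0,0,0,5, 0,0,-1.5,0,0,0,5, 0,0,-2,0,0,0,5, 0,0.7,-1.8,0,0,0,5, 0,1.4,-1,0,0,0,5, 0,2,0,0,0,0,5, 0,2.5,0,0,0,0,5, 0,2.5,0,0,0,0,5, 0,2.5,0,0,0,0,5, 0,2.5,0,0,0,0,5, 0,2.5,0,0,0,0,5, 0,2.5,0,0,0,0,5]' 65
python3 -m crank '[0,2.5,0,0,0,0,5, 0,2.5,0,0,0,0,5, 0,2.5,0,0,0,0,5, 0,2.5,0,0,0,0,5, 0,2.5,0,0,0,0,5, 0,2,0,0,0,0,5, 0,1.4,0,0,0,0,5, 0,0.7,0,0,0,-0.04,5, 0,0,0,0,0,-0.08,5, 0,0,0,0,0,-0.12,5, 0,0,0,0,0,-0.12,5, 0,0,0,0,0,-0.12,5]'
python3 -m crank '[0,0,0,0,0,-0.12,5, 0,0,0,0,0,-0.12,5, 0,0,0,0,0,-0.12,5, 0,0,0,0,0,-0.12,5, 0,0,0,0,0,-0.12,5, 0,0,0,0,0,-0.12,5, 0,0,0,0,0,-0.12,5, 0,0,0,0,0,-0.12,5, 0,0,0,0,0,-0.1,5, 0,0,0,0,0,-0.06,5, 0,0,0,0,0,0,5]'
python3 -c "
from h import *
go(.48,-.068,.2845,110)"
```

```text
t: 25.8
tool_pos: [0.471, 0.0962, 0.3422]
orientation: [0.999, 0.033, 0.001, 0.0]
force: [0.8, -0.0, -2.5]
gripper_width: 0.0613
grasp_force: 71.7
t: 26.8
tool_pos: [0.4819, -0.0683, 0.342]
orientation: [0.962, 0.272, 0.0, 0.0]
force: [-0.2, 0.6, -3.6]
gripper_width: 0.0615
grasp_force: 71.8
t: 27.72
tool_pos: [0.4819, -0.0682, 0.342]
orientation: [0.672, 0.74, 0.0, 0.0]
force: [0.4, -0.4, -2.6]
gripper_width: 0.0614
grasp_force: 72.0
d cm [ 0.04 -0.19  5.75] rot [ 0.001  0.    -0.253]
t 27.72 p [ 0.4819 -0.0682  0.342 ] F [ 0.43 -0.41 -2.62] w 0.0614 g 72.0 j [ 0.51  0.04 -0.43  1.91  0.02  1.19  0.17]
```

```bash
python3 -m crank '[0,-0.2,0.6,0,0,-0.08,5, 0,0,1.2,0,0,-0.1,5, 0,0,1.6,0,0,-0.07,5, 0,0,1.4,0,0,0,5, 0,0,0.8,0,0,0,5, -0.78,0,0.02,0,0.05,0,5, -1.55,0,0.08,0,0.1,0,5, -1.55,0,0.08,0,0.1,0,5, -1.55,0,0.08,0,0.1,0,5, -1.55,0,0.08,0,0.1,0,5, -1.55,0,0.08,0,0.1,0,5, -0.93,0,0.03,0,0.06,0,5]' 75
python3 -m crank '[-0.93,0,0.03,0,0.06,0,5, -0.93,0,0.03,0,0.06,0,5, -0.93,0,0.03,0,0.06,0,5, -0.93,0,0.03,0,0.06,0,5, -0.93,0,0.03,0,0.06,0,5, -0.93,0,0.03,0,0.06,0,5, -0.93,0,0.03,0,0.06,0,5, -0.93,0,0.03,0,0.06,0,5, 0,0,0,0,0,0,5, 0,0,0,0,0,0,5, 0,0,0,0,0,0,5, 0,0,0,0,0,0,5]'
python3 -c "
from h import *
weigh(8);st()"
```

```text
t: 28.72
tool_pos: [0.5104, -0.1554, 0.2568]
orientation: [0.551, 0.778, 0.174, -0.246]
force: [-0.4, 0.2, -3.6]
gripper_width: 0.0613
grasp_force: 82.1
t: 29.72
tool_pos: [0.5267, -0.1977, 0.203]
orientation: [0.492, 0.7, 0.298, -0.423]
force: [-0.2, -0.6, -1.6]
gripper_width: 0.0614
grasp_force: 82.3
F [-0.29  0.06 -1.06] sd [0.49 0.77 0.61] tau [ 1.000e-02 -5.557e+01 -8.610e+00 -2.116e+01 -3.040e+00  3.720e+00
 -0.000e+00]
t 30.12 p [ 0.5262 -0.198   0.202 ] F [ 0.47 -1.35 -1.57] w 0.0612 g 82.3 j [ 0.79  0.7  -0.38  1.59 -0.49  1.7   0.88]
```

```bash
python3 -m crank '[0.78,0,0.02,0,-0.05,0,5, 1.55,0,0.08,0,-0.1,0,5, 1.55,0,0.08,0,-0.1,0,5, 1.55,0,0.08,0,-0.1,0,5, 1.55,0,0.08,0,-0.1,0,5, 1.55,0,0.08,0,-0.1,0,5, 1.55,0,0.08,0,-0.1,0,5, 1.55,0,0.08,0,-0.1,0,5, 1.55,0,0.08,0,-0.1,0,5, 1.55,0,0.08,0,-0.1,0,5, 1.55,0,0.08,0,-0.1,0,5, 0.6,0,0.02,0,-0.04,0,5]'
python3 -m crank '[0,0,-1.5,0,0,0,5, 0,0,-2.5,0,0,0,5, 1,0.3,-1.5,0,0,0,5, 2,0.6,0,0,0,0,5, 3,0.9,0,0,0,0,5, 3,0.9,0,0,0,0,5, 3,0.9,0,0,0,0,5, 3,0.9,0,0,0,0,5, 3,0.9,0,0,0,0,5, 3,0.9,0,0,0,0,5, 3,0.9,0,0,0,0,5, 3,0.9,0,0,0,0,5]'
python3 -m crank '[3,0.9,0,0,0,0,5, 2.2,0.6,0,0,0,0,5, 1.2,0.4,0,0,0,0.04,5, 0,0,0,0,0,0.12,5, 0,0,0,0,0,0.12,5, 0,0,0,0,0,0.12,5, 0,0,0,0,0,0.12,5, 0,0,0,0,0,0.12,5, 0,0,0,0,0,0.12,5, 0,0,0,0,0,0.12,5, 0,0,0,0,0,0.12,5, 0,0,0,0,0,0.12,5]'
python3 -m crank '[0,0,0,0,0,0.12,5, 0,0,0,0,0,0.12,5, 0,0,0,0,0,0.12,5, 0,0,0,0,0,0.12,5, 0,0,0,0,0,0.12,5, 0,0,0,0,0,0.1,5, 0,0,0,0,0,0,5, 0,0,0,0,0,0,5]'
python3 -c "
from h import *
go(.459,.2878,.2125,3.8)"
```

```text
t: 31.12
tool_pos: [0.4789, -0.0651, 0.2858]
orientation: [0.574, 0.819, -0.001, 0.002]
force: [0.5, 1.5, -1.4]
gripper_width: 0.061
grasp_force: 82.3
t: 32.12
tool_pos: [0.4641, 0.2145, 0.3399]
orientation: [0.576, 0.818, -0.0, -0.0]
force: [1.4, -0.2, -0.8]
gripper_width: 0.0611
grasp_force: 82.3
t: 33.12
tool_pos: [0.4607, 0.2796, 0.3397]
orientation: [0.923, 0.384, -0.001, -0.0]
force: [-0.1, -0.2, -0.7]
gripper_width: 0.0611
grasp_force: 82.0
t: 33.78
tool_pos: [0.4608, 0.2797, 0.3398]
orientation: [0.999, 0.049, -0.001, 0.0]
force: [-0.0, 1.0, -1.2]
gripper_width: 0.0614
grasp_force: 82.0
d cm [-0.09 -0.83 12.73] rot [0.    0.001 0.032]
t 33.78 p [0.4608 0.2797 0.3398] F [-0.03  0.98 -1.23] w 0.0614 g 82.0 j [-0.08  0.17 -0.56  1.8   0.09  1.21 -2.14]
```

```bash
python3 -m crank '[-0.1,-0.8,1,0,0,0.032,5, 0,0,2,0,0,0,5, 0,0,2.5,0,0,0,5, 0,0,2.5,0,0,0,5, 0,0,2.3,0,0,0,5, 0,0,1.2,0,0,0,5, 0,0,0.5,0,0,0,5, 0,0,0.3,0,0,0,5, 0,0,0,0,0,0,5, 0,0,0,0,0,0,5]' | egrep 'pos|force'
for i in 1 2 3; do python3 -m crank '[0,0,0.1,0,0,0,5, 0,0,0,0,0,0,5]' | egrep 'pos|force'; done; python3 -c "
from h import *
go(.459,.2878,.2125,3.8)"
```

```text
tool_pos: [0.4601, 0.2879, 0.2181]
force: [1.2, -0.3, -0.7]
grasp_force: 82.1
tool_pos: [0.4599, 0.2877, 0.2169]
force: [-0.1, 0.3, -1.6]
grasp_force: 82.1
tool_pos: [0.4596, 0.2875, 0.2152]
force: [0.2, -0.2, -1.3]
grasp_force: 82.1
tool_pos: [0.4595, 0.2874, 0.2138]
force: [0.8, 0.1, -2.0]
grasp_force: 82.1
d cm [-0.05 -0.04  0.13] rot [ 0.     0.    -0.004]
t 35.12 p [0.4595 0.2874 0.2138] F [ 0.81  0.12 -1.97] w 0.0614 g 82.1 j [-0.13  0.32 -0.54  1.91  0.2   0.97 -2.27]
```

```bash
for i in 1 2; do python3 -m crank '[0,0,0.1,0,0,0,5, 0,0,0,0,0,0,5]' | egrep 'pos|force'; done
```

```text
tool_pos: [0.4595, 0.2874, 0.2127]
force: [0.1, -0.9, -1.8]
grasp_force: 82.1
tool_pos: [0.4596, 0.2875, 0.2122]
force: [-1.1, -0.3, 1.1]
grasp_force: 82.4
```

Contact. I release it, move clear and check.

```bash
python3 -m crank '[0,0,0,0,0,0,8.5, 0,0,0,0,0,0,8.5, 0,0,0,0,0,0,8.5, 0,0,0,0,0,0,8.5, 0,0,-1,0,0,0,8.5, 0,0,-3,0,0,0,8.5, 0,0,-4,0,0,0,8.5, 0,0,-4,0,0,0,8.5, 1,-3,-2,0,0,0,8.5, 2,-3,-2,0,0,0,8.5, 2,-3,-2,0,0,0,8.5, 2,-3,-2,0,0,0,8.5]'
python3 -m crank '[0,-3,0,0,0,0,8.5, 0,-3,0,0,0,0,8.5, 0,-3,0,0,0,0,8.5, 0,0,0,0,0,0,8.5, 0,0,0,0,0,0,8.5]'
python3 - <<'E'
from h import *
im,d=imaging.camera('top'); im2,_=imaging.camera('side')
P=cloud('top',d,np.ones_like(d,bool)); v,u=np.nonzero(d>0); z=P[:,2]
for n,(cu,cv_) in dict(A=(388,252),B=(205,283),C=(108,279)).items():
    w=(abs(u-cu)<40)&(abs(v-cv_)<40)
    q=P[w&(z>.074)&(z<.1)]; c=cv2.minAreaRect((q[:,:2]*1000).astype(np.float32)); print(n,np.round(np.median(q,0),4),np.round(c[0],1),np.round(c[1],1),round(c[2],1))
cv2.imwrite('pics/end.png',np.hstack([im[190:340,60:440],cv2.resize(im2[120:360,220:380],(380,570))[:150] if 0 else im[190:340,60:440]*0]))
cv2.imwrite('pics/end.png',np.vstack([cv2.resize(im[200:330,70:430],None,fx=2,fy=2),cv2.resize(im2[120:270,180:540],(720,300*720//664))[:,:720]]))
E
```

```text
t: 36.45
tool_pos: [0.5225, 0.4124, 0.4144]
orientation: [1.0, 0.031, 0.001, -0.0]
force: [1.4, 0.8, 0.3]
gripper_width: 0.0849
grasp_force: 0.0
t: 36.87
tool_pos: [0.5146, 0.5036, 0.4118]
orientation: [0.999, 0.033, -0.001, -0.0]
force: [0.4, -0.2, 0.8]
gripper_width: 0.0846
grasp_force: 0.0
A [ 0.5237 -0.2803  0.0858] [ 524.3 -282.4] [64.9 74.1] 89.1
B [0.4484 0.0942 0.0856] [449.   94.6] [64.4 73.7] 84.2
C [0.4559 0.286  0.0856] [456.3 286.7] [73.9 64.8] 3.4
```

View pics/end.png

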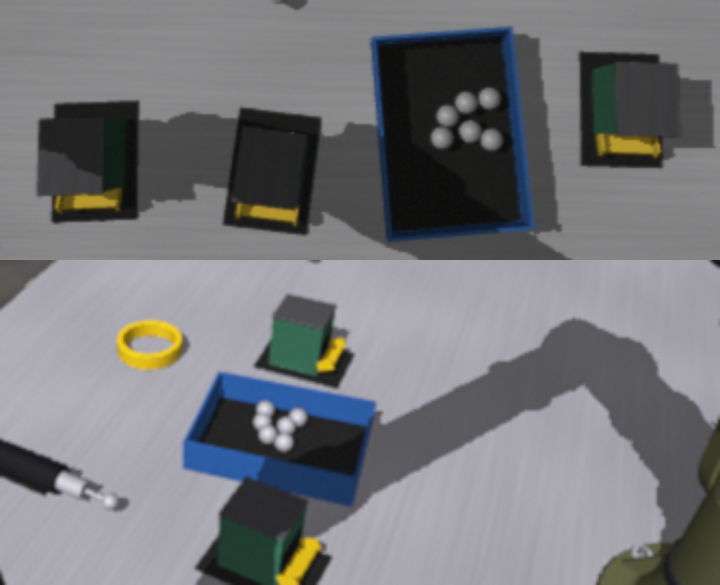

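All six balls are in the tray, around (465,118) in the top crop. All three pots stand upright on their mats within about 3 mm of where they started.

```bash
python3 -c "
from plant import env
print(env.hand_in())"
```

```text
the job is handed in; nothing more can be done
None
```

The job is handed in: by weight two pots were loaded and one was empty; all six balls are in the blue tray, and all three pots stand upright on their mats within about 3 mm of where they started, the empty one only lifted and put down.

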